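Slide the second slotted check weight onto the bench-scale holder

ROBOT

A 7-joint arm with a two-finger parallel gripper is mounted at the origin on the work surface. World frame = base frame: x ahead of the robot, y to its left, z up, the work surface at z = 0. Lengths are in m, angles in rad, forces in N, time in s.
With the tool pointing down it reaches from about 0.4 to 0.85 m from the base axis. Payload 4.4 kg.
Tool frame: the origin (TCP) lies at the very end of the fingers, on their centre line; the grasp point (between the pads) lies robot.grip_depth behind it (robot.grip_depth is the distance from the TCP to the grasp point, in m); z points along the fingers, y is the direction in which the jaws open and shut (so a half turn about z gives the same grasp; the last joint's range is limited). The gripper opens to 94 mm and grips with 3 to 60 N. Pads are 16 mm wide; open, the fingers measure 119 mm over their backs; the gripper's body (75 mm by 177 mm) begins 78 mm behind the grasp point.
Start: joints at [-0.066, 0.628, 0.038, 1.517, -0.027, 0.996, -0.02], TCP at [0.65, 0, 0.205] pointing down, gripper open.
Joint ranges: [-3.06, 3.06], [-0.37, 2.12], [-1.25, 1.32], [0.18, 2.47], [-1.1, 4.24], [0.23, 1.98], [-2.94, 2.94]. Speed limits (rad/s): [2.57, 2.57, 3.14, 3.14, 3.14, 3.14, 3.14].

INTERFACE

Orientations are given as a unit quaternion [x, y, z, w].
In Python, from rig import read_state, vision, workorder, robot gives the robot as it stands.
- The arm moves only by the shell command python3 -m pendant 'ROWS' [OPENING] [FORCE]. ROWS is JSON, a list of rows, each a list of 4 numbers: the shift along the tool's x, y, z in mm, then the turn about the tool's z in degrees. A call has 1 to 5 rows; each row shifts and turns the pose as measured when the row begins, along the tool's axes as they then stand; what a row does not reach is not made up. A row lasts 1/10 s, in which the tool goes at most 50 mm and 8.59 degrees, less where a joint would pass 70% of its speed; a pose out of reach is approached as far as the arm can. A call is refused whole if a number of a shift passes 50 or a number of a turn 8.59, either way. A call with a gripper value outside its range is refused whole. OPENING is the opening, from 0 (shut) to 1 (fully open), set as the call begins (- or left out, the last holds). The fingers move at their own pace and stop on an object; FORCE is the grip in N (left out, the last holds). Time passes only in rows, so rows that do not move let the fingers close. It gives the time, the measured TCP pose, the force and the opening at its end, in the units of the state.
- read_state(): the state, without advancing time (a new reading comes with each control period).
- vision.camera(name): name is "scene" or "side" or "wrist"; returns a dict with "color" (480x640x3 uint8, red, green, blue), "intrinsics" (3x3 intrinsics, pixels), "dist_coeffs" ([k1, k2, p1, p2, k3] as OpenCV has them; the pictures are not rectified), "rvec" (rotation vector, rad) and "tvec" (3), from world to camera coordinates, as OpenCV has them; the wrist camera has in their place "T_tool_cam" (4x4, takes a point from camera to tool coordinates, whose origin is the TCP and whose axes are the flange's). Camera axes: x right, y down, z forward; pixel columns grow to the right and rows downward; lengths in m; the calibration is good to about 2 mm. A picture is of the moment at which its call begins: read the wrist's pose just before it. There is no depth.
- workorder.finish_job(): hands the job in, once; it reports no verdict.
The state is a dict: "time": time; "joint_positions": joint angles; "joint_velocities": joint speeds; "joint_torque": joint torques, N m; "tcp_pos": TCP position; "orientation": TCP orientation; "wrist_force": force on the tool from outside, world axes, zero at the start; "torque": the same for the moment, N m; "width": finger opening in m.
Only numpy, scipy, OpenCV 4.12 (cv2) and the standard library are available. Lean on these libraries where they do the work, as an engineer would, in place of code of your own. Each camera call takes 0.05 s, during which the arm holds its last target. There are 200 camera calls.

TASK

Put the large loose slotted weight onto the holder on the bench scale, on top of the weight already there: slide it in sideways under the spring collar, with its slot facing the opposite way from the slot of the weight below, until the end of its slot meets the stem and the collar drops into its recess. Let it lie flat on the lower weight and let go. Go gently, by feel: do not push hard on the stem, shift the lower weight or shove the holder, and leave the small weight, the tape roll and the carton alone.

Things in the scene. Friction and masses are not known exactly. Their poses are not given: they have to be found in the camera images.
- spare: large loose slotted weight lying flat on the bench: plain steel disc, 66 mm diameter, 14 mm thick, 0.28 to 0.4 kg. Origin: centre of its underside, +z up. An open slot 11 mm wide runs from the centre to the rim along the disc's own +x, half-round (radius 5.5 mm) at the centre. The top face has a round recess about the centre, 24 mm diameter, 4 mm deep. Grip it by the rim across the slot (along its y).
- spare_mouth (a point): mouth of the loose weight's slot: 33 mm from its centre along its +x, at half thickness (7 mm up). Over the last 7 mm the slot flares from 11 to 19 mm wide, as a lead-in for the stem.
- lower: slotted steel weight already on the holder, lying loose and flat on its foot, underside 75 mm above the bench; 66 mm diameter, 14 mm thick, origin centre of its underside. Its slot, 11 mm wide, opens along its +x and runs on 20 mm past the centre, with a square end; the stem stands anywhere in it: 13 mm before to 13 mm beyond the origin along x, up to 1 mm to the sides. It must not be shifted.
- lower_mouth (a point): mouth of the lower weight's slot: 33 mm from its centre along its +x, at half thickness; it faces roughly towards the robot
- holder: weight holder: loose round steel foot, 120 mm diameter, 35 mm high, 3 kg; origin centre of its underside. A 9 mm steel stem stands on it, clamped 11 mm at most from the middle along a track on the foot's x axis (about the lower slot's direction): where exactly must be felt or seen. The stem's 20 mm head ends 55 mm above the foot's top. The stem and collar bear up to 12 N from the weight.
- scale: bench scale, fixed, carrying the holder near its middle: square platter 200 mm wide, top 40 mm above the bench; origin centre of its underside
- collar (a joint): lift (m) of the spring collar on the stem, 0 to 0.012. At 0 its nose (14 mm diameter) is 9.5 mm above the lower weight; a cone widens up from it to 34 mm in 6.5 mm, so a weight slid in just above the lower one wedges it up. Presses down 2 N plus 0.15 N/mm. About 0.0045 with the nose on the weight's top, about 0.001 with the nose at the bottom of its recess (weight home). Sliding in takes 3 to 8 N; the slot end stops 1 mm past centre.
- small: bystander: small slotted steel weight, 44 mm diameter, 10 mm thick, flat on the bench; origin centre of its underside
- tape_roll: bystander: brown roll lying flat, 90 mm diameter, 48 mm high; origin centre of its underside
- carton: bystander: closed cardboard carton 100 x 80 x 60 mm; origin centre of its underside
There are look-alikes about, which are no part of the job. What is shaped like the lower but pink or turquoise is not meant.

How it is judged:
On the way:
1. the loose weight has wedged the collar up and carries it on its top face (value of joint collar above 0.0035 m and horizontal distance between spare and lower below 0.055 m), for 0.05 s.
At the end, for the whole second after the job is handed in: the collar is below 1.5 mm (sunk in the recess of the upper weight); the loose weight lies flat (0.05 rad) on the lower one, underside 12 to 16 mm above its underside, centres within 18 mm, slots opposite within 0.6 rad; at rest and let go; the lower weight still on the foot (value of joint collar below 0.0015 m and horizontal distance between spare and lower below 0.018 m and z of spare in the frame of lower between 0.012 and 0.016 m and angle between spare's own z axis and vertical below 0.05 rad and angle between the x axis of spare and the x axis of lower, either way round below 0.6 rad and x of spare_mouth in the frame of lower below -0.005 m and linear speed of spare below 0.01 m/s and height (world z) of lower above 0.073 m); the robot touches nothing.
It fails at once if the lower weight (or the holder under it) is shifted by more than 3 mm (distance of lower from where it was at the start of the episode above 0.003 m).
It fails at once if the loose weight is pushed against the holder, its stem or its collar with more than 12 N (contact force between spare and holder above 12 N).
It fails at once if the loose weight is pressed on the lower one with more than 25 N (contact force between spare and lower above 25 N).
It fails at once if a bystander is moved by more than 15 mm (distance of any of small, tape_roll, carton from where it was at the start of the episode above 0.015 m).
It also fails if it takes over 64 s, if anything falls off the work surface, if the arm or the gripper's body presses on something with over 40 N, if the wrist force passes 120 N, or if a joint passes its speed limit or range.

## Working session

There is one attempt and no reset: what is moved stays moved. The work goes in short steps, Python scripts to look and compute and a shell command to move; the robot and the scene stay as the last step left them, time stands still between calls to the robot, and variables do not carry over. Pictures are saved under pics/ and viewed, about 8 in all and at most 12, crops included, and the job is handed in when it is done.

```bash
ls; mkdir -p pics; cat > h.py <<'E'
import numpy as np, cv2, json
from rig import read_state, vision, workorder, robot
from scipy.spatial.transform import Rotation as R
def cam(name, save=None):
    s=read_state(); c=vision.camera(name)
    if name=="wrist":
        T=np.eye(4);T[:3,:3]=R.from_quat(s["orientation"]).as_matrix();T[:3,3]=s["tcp_pos"]
        M=np.linalg.inv(T@np.array(c["T_tool_cam"])); c["R"]=M[:3,:3];c["t"]=M[:3,3]
    else:
        c["R"]=R.from_rotvec(np.ravel(c["rvec"])).as_matrix();c["t"]=np.ravel(c["tvec"])
    if save:
        cv2.imwrite("pics/"+save+".png",c["color"][:,:,::-1]); np.savez("pics/"+save+".npz",R=c["R"],t=c["t"],K=c["intrinsics"],d=c["dist_coeffs"])
    return c
def load(n):
    z=np.load("pics/"+n+".npz"); return dict(R=z["R"],t=z["t"],intrinsics=z["K"],dist_coeffs=z["d"])
def ray(c,uv,z):
    p=cv2.undistortPoints(np.array(uv,float).reshape(-1,1,2),np.array(c["intrinsics"]),np.array(c["dist_coeffs"])).reshape(-1,2)
    o=-c["R"].T@c["t"]; d=np.c_[p,np.ones(len(p))]@c["R"]
    return o+d*((z-o[2])/d[:,2])[:,None]
def proj(c,P):
    return cv2.projectPoints(np.array(P,float).reshape(-1,1,3),cv2.Rodrigues(c["R"])[0],c["t"],np.array(c["intrinsics"]),np.array(c["dist_coeffs"]))[0].reshape(-1,2)
E
python3 - <<'E'
from h import *
for n in("scene","side","wrist"): 
    c=cam(n,n+"0"); print(n,-c["R"].T@c["t"])
a=[cv2.imread(f"pics/{n}0.png") for n in("scene","side","wrist")]
print(read_state(), robot.grip_depth)
E
```

```text
pics
scene [ 1.21159404 -0.52098098  0.7211217 ]
side [0.14306208 0.70672365 0.66104414]
wrist [0.64960514 0.0640034  0.38413604]
{'time': 0.15, 'joint_positions': array([-0.06580465,  0.62909893,  0.03848191,  1.5180797 , -0.02698288,
        0.99628966, -0.01998464]), 'joint_velocities': array([ 0.00060409, -0.0039134 ,  0.00131818, -0.00375833, -0.00054885,
        0.00067528,  0.00129878]), 'joint_torque': array([ 1.52036100e-03, -5.50088596e+01,  1.14465751e+00, -1.86816269e+01,
       -5.22438856e-02,  2.09789607e-02,  9.34746663e-05]), 'tcp_pos': array([6.49530035e-01, 1.19757618e-05, 2.04807237e-01]), 'orientation': array([ 7.07105365e-01,  7.07107872e-01, -4.92478110e-04, -4.66654879e-04]), 'wrist_force': array([-0.04999082,  0.05168684, -0.35035298]), 'torque': array([0.02613014, 0.04337646, 0.04345614]), 'width': 0.09356750307362134} 0.0188
```

View pics/scene0.png

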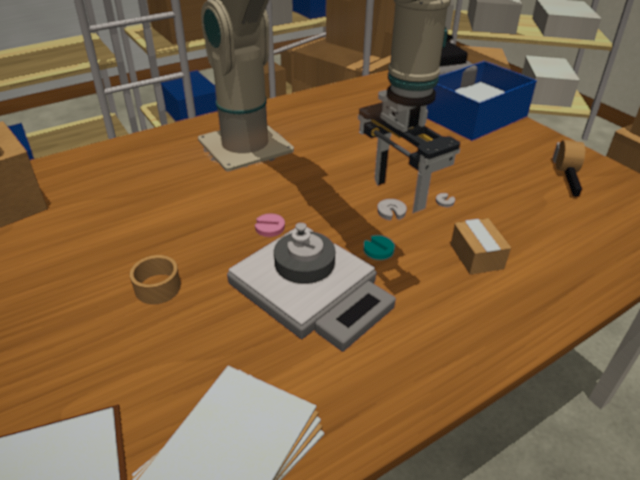

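View pics/side0.png

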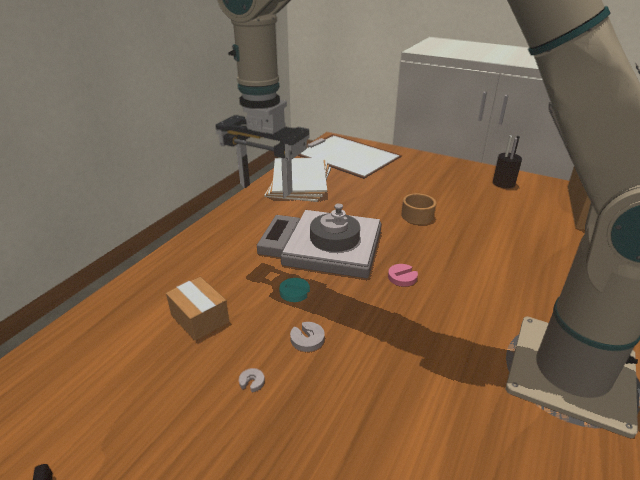

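The scene view shows the large steel disc at (391,209), small one at (446,200), holder with lower at (304,245), pink (269,224) and turquoise (379,247) look-alikes. In the side view these are at (307,336), (252,379), (335,228), (403,275) and (294,290). Next I'll make one enlarged composite and rough positions.

```bash
python3 - <<'E'
from h import *
s=load("scene0");d=load("side0")
print("spare",ray(s,[[391,208]],.012),ray(d,[[308,336]],.012))
print("small",ray(s,[[446,200]],.01),ray(d,[[252,379]],.01))
print("lower",ray(s,[[304,243]],.089),ray(d,[[335,224]],.089))
print("roll",ray(s,[[156,268]],.048),"carton",ray(s,[[481,235]],.06),ray(d,[[197,297]],.06))
A=cv2.imread("pics/scene0.png");B=cv2.imread("pics/side0.png")
cs=[A[215:290,260:350],A[185:235,360:420+0],B[195:255,295:375],B[310:365,275:341]]
cs=[cv2.resize(c,(400,300),interpolation=cv2.INTER_CUBIC) for c in cs]
cv2.imwrite("pics/z.png",np.vstack([np.hstack(cs[:2]),np.hstack(cs[2:])]))
E
```

```text
spare [[0.46960062 0.14924145 0.012     ]] [[0.46291261 0.15599534 0.012     ]]
small [[0.51049678 0.28456652 0.01      ]] [[0.49892193 0.29106351 0.01      ]]
lower [[ 0.55341254 -0.13516339  0.089     ]] [[ 0.5460098 -0.1208373  0.089    ]]
roll [[ 0.42699499 -0.38994947  0.048     ]] carton [[0.69046666 0.20338257 0.06      ]] [[0.68291921 0.20924617 0.06      ]]
```

View pics/z.png

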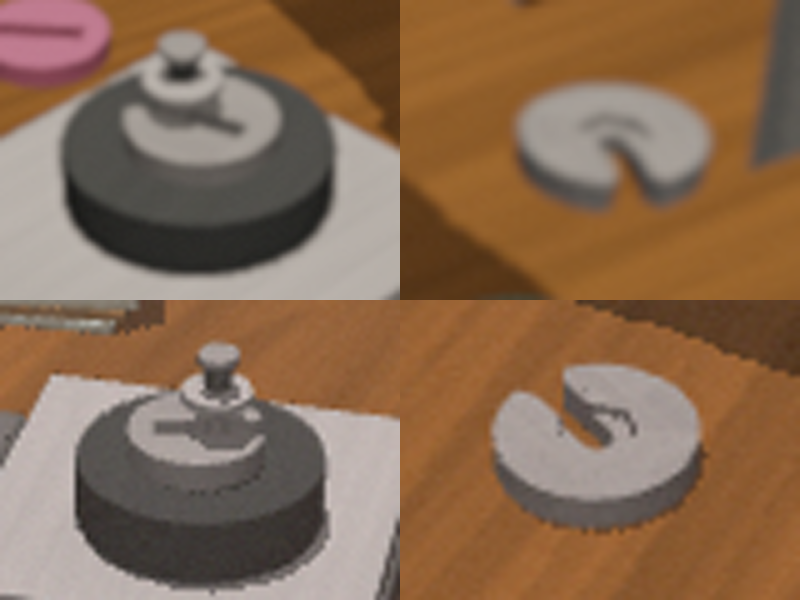

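The upper-right and lower-right crops confirm the large disc as the spare (plain steel, half-length slot, round recess). The dark grey foot carries the lower, whose slot runs on past the stem away from the robot, so its mouth faces the robot. Slot directions come next.

```bash
python3 - <<'E'
from h import *
s=load("scene0");d=load("side0")
f=lambda o,w,h,u,v:[o[0]+u*w/400,o[1]+v*h/300]
S=lambda u,v:f((360,185),60,50,u-400,v); D=lambda u,v:f((275,310),66,55,u-400,v-300)
for c,F,p in((s,S,[(612,125),(617,142),(640,190)]),(d,D,[(605,438),(540,380)])):
    print(ray(c,[F(*q) for q in p],.014))
SL=lambda u,v:f((260,215),90,75,u,v); DL=lambda u,v:f((295,195),80,60,u,v-300)
for c,F,p in((s,SL,[(243,130),(190,112),(203,118)]),(d,DL,[(155,428),(225,425),(265,420)])):
    print(ray(c,[F(*q) for q in p],.089))
print(s["intrinsics"],cam("wrist")["intrinsics"], load("wrist0")["R"])
E
```

```text
[[0.46585719 0.15433095 0.014     ]
 [0.47564966 0.14878506 0.014     ]
 [0.50413536 0.13614647 0.014     ]]
[[0.46144489 0.15532922 0.014     ]
 [0.49416569 0.14021116 0.014     ]]
[[ 0.57523091 -0.12489462  0.089     ]
 [ 0.55217408 -0.1371801   0.089     ]
 [ 0.55887504 -0.1347449   0.089     ]]
[[ 0.57146047 -0.12426132  0.089     ]
 [ 0.54366566 -0.14244806  0.089     ]
 [ 0.52900754 -0.15558922  0.089     ]]
[[522.96877528   0.         319.30971293]
 [  0.         522.96877528 235.00249631]
 [  0.           0.           1.        ]] [[394.00515505   0.         318.77179392]
 [  0.         394.00515505 236.13070153]
 [  0.           0.           1.        ]] [[ 9.99995519e-01 -8.06429476e-06 -2.99373342e-03]
 [ 6.72651532e-04 -9.73822516e-01  2.27308720e-01]
 [-2.91719809e-03 -2.27309715e-01 -9.73818147e-01]]
```

View pics/wrist0.png

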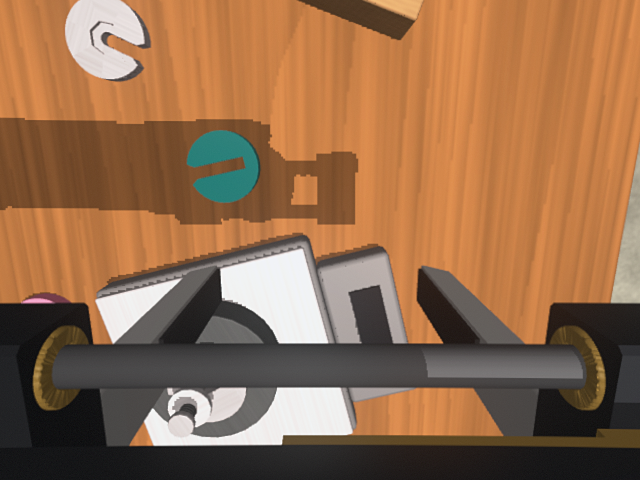

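The wrist view shows the spare at (105,40) with its mouth near (140,60), the turquoise decoy at (223,165), and the holder at (225,365) with the stem head at (181,425). I'm moving above the spare and turning so tool x lies along its slot.

```bash
python3 -m pendant '[[30,-37,0,0],[30,-37,0,0],[30,-37,0,0],[30,-37,0,0],[30,-37,0,0]]' 1 
python3 -m pendant '[[0,0,0,8.5],[0,0,0,8.5],[0,0,0,8.5],[0,0,0,8.5],[0,0,0,8.5]]'
python3 -m pendant '[[0,0,0,8.5],[0,0,0,8.5],[0,0,0,8.5],[0,0,0,8.5],[0,0,0,8.5]]'
python3 -m pendant '[[0,0,0,8.5],[0,0,0,8.5],[0,0,0,8.5],[0,0,0,5],[0,0,0,0]]'
python3 - <<'E'
from h import *
c=cam("wrist","w1"); s=read_state()
print(s["tcp_pos"],R.from_quat(s["orientation"]).as_matrix()[:,0],s["joint_positions"],s["time"])
E
```

```text
time: 0.7
tcp_pos: [0.4638, 0.1485, 0.2022]
orientation: [0.711, 0.703, -0.0, 0.002]
wrist_force: [1.2, 0.7, 0.0]
width: 0.0943
time: 1.2
tcp_pos: [0.4558, 0.1553, 0.2025]
orientation: [0.919, 0.395, -0.001, -0.001]
wrist_force: [-0.7, 0.1, 0.1]
width: 0.094
time: 1.7
tcp_pos: [0.4552, 0.1556, 0.2025]
orientation: [1.0, 0.031, -0.002, -0.0]
wrist_force: [0.2, 0.3, -1.1]
width: 0.0942
time: 2.2
tcp_pos: [0.4547, 0.1561, 0.2023]
orientation: [0.971, -0.238, -0.002, 0.0]
wrist_force: [-0.6, -0.2, 0.0]
width: 0.0938
[0.45467233 0.15616705 0.20236679] [ 0.88747482 -0.46084348 -0.00342562] [-0.80912388  0.45194575  0.59961514  1.98727333 -0.34951225  0.80802511
 -2.05992179] 2.25
```

View pics/w1.png

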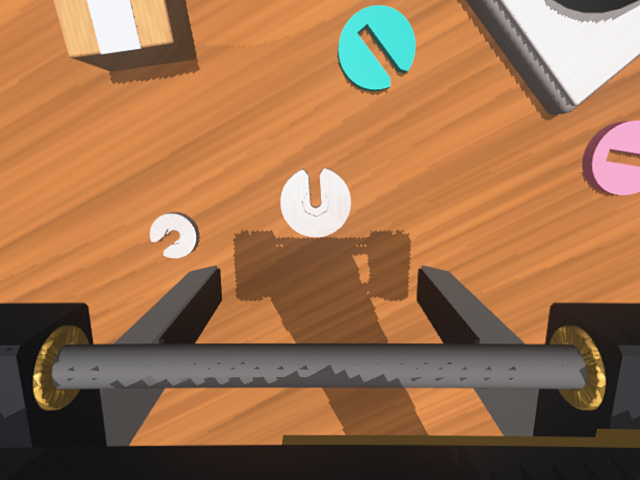

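The spare is at (316,203), slot pointing straight up in the picture, almost aligned with tool x. The small weight is at (175,235). I'll measure the spare.

```bash
cat > meas.py <<'E'
from h import *
def spare(n,box,z=.014):
    c=load(n);im=cv2.imread(f"pics/{n}.png");hsv=cv2.cvtColor(im,cv2.COLOR_BGR2HSV)
    m=np.zeros(im.shape[:2],np.uint8);u0,u1,v0,v1=box
    m[v0:v1,u0:u1]=((hsv[v0:v1,u0:u1,1]<60)&(hsv[v0:v1,u0:u1,2]>120))*255
    k=max(cv2.findContours(m,cv2.RETR_EXTERNAL,cv2.CHAIN_APPROX_NONE)[0],key=cv2.contourArea)
    P=ray(c,k[:,0]+0.0,z)[:,:2]
    (cx,cy),r=cv2.minEnclosingCircle(P.astype(np.float32)*1000); C=np.array([cx,cy])/1000
    rr=np.linalg.norm(P-C,axis=1); q=P[rr<.022]-C  # slot edge
    d=q.mean(0); Z=P[(rr<.029)]-C; a=np.linalg.svd(Z-Z.mean(0))[2][0]; a*=np.sign(a@d)
    return C,r,np.degrees(np.arctan2(d[1],d[0])),np.degrees(np.arctan2(a[1],a[0]))
if __name__=="__main__":
    C,r,a,b=spare("w1",(260,370,150,250)); s=read_state(); M=R.from_quat(s["orientation"]).as_matrix()
    print(C,r,a,b,"yaw",np.degrees(np.arctan2(M[1,0],M[0,0])))
    print("tool shift mm",M.T@(np.r_[C,0.004]-s["tcp_pos"])*1000)
E
python3 meas.py
```

```text
[0.46579761 0.15200389] 33.195701599121094 -25.834670557412277 -24.157049982491248 yaw -27.441723899683883
tool shift mm [ 12.4714932   -1.74207235 198.32275519]
```

```bash
python3 -m pendant '[[12,-2,0,-2.4],[0,0,45,0],[0,0,45,0],[0,0,45,0],[0,0,30,0]]' 1 
python3 -m pendant '[[0,0,0,0],[0,0,0,0]]'
python3 - <<'E'
from h import *
c=cam("wrist","w2"); s=read_state(); M=R.from_quat(s["orientation"]).as_matrix()
print(s["tcp_pos"],np.degrees(np.arctan2(M[1,0],M[0,0])),M[:,2])
from meas import spare
print(proj(c,[[.4658,.152,.014]]), M.T@(np.r_[.4658,.152,.003]-s["tcp_pos"])*1000)
E
```

```text
time: 2.75
tcp_pos: [0.4727, 0.156, 0.037]
orientation: [0.978, -0.208, 0.004, -0.005]
wrist_force: [-1.0, -0.1, -0.1]
width: 0.0942
time: 2.95
tcp_pos: [0.4703, 0.1551, 0.0342]
orientation: [0.978, -0.207, 0.001, -0.003]
wrist_force: [-0.2, -0.4, 0.4]
width: 0.0941
[0.47043303 0.15517331 0.03456551] -23.94961635161781 [ 0.00347113  0.00617428 -0.99997491]
[[325.04436346 276.17331347]] [-2.96700785  5.00325367 31.52904824]
```

View pics/w2.png

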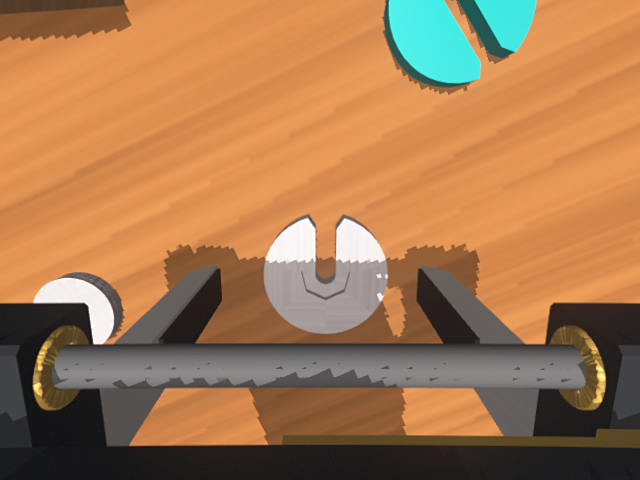

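The disc is centred at (325,275), matching the projection, with its slot upright in the image. I'll correct, go down and grip.

```bash
python3 -m pendant '[[-3,4,0,0],[0,0,15,0],[0,0,12,0],[0,0,0,0]]' 1 
python3 - <<'E'
from h import *
s=read_state(); M=R.from_quat(s["orientation"]).as_matrix()
print(M.T@(np.r_[.4658,.152,.003]-s["tcp_pos"])*1000,s["tcp_pos"])
E
```

```text
time: 3.4
tcp_pos: [0.4698, 0.1543, 0.0126]
orientation: [0.978, -0.206, 0.006, -0.006]
wrist_force: [-0.5, 0.8, 0.5]
width: 0.094
[-2.82155702  3.88301521  9.50678494] [0.46981446 0.15432093 0.01258725]
```

```bash
python3 -m pendant '[[-4,5,5,0],[-1,1,4,0],[0,0,0,0],[0,0,0,0]]' 1 
python3 - <<'E'
from h import *
s=read_state(); M=R.from_quat(s["orientation"]).as_matrix()
print(M.T@(np.r_[.4658,.152,.003]-s["tcp_pos"])*1000,s["tcp_pos"],M[:,2])
E
```

```text
time: 3.8
tcp_pos: [0.463, 0.1508, 0.0045]
orientation: [0.979, -0.206, 0.007, -0.007]
wrist_force: [-0.4, -0.3, 0.8]
width: 0.0938
[ 2.02618002 -2.18362944  1.54317887] [0.463041   0.15080209 0.00448592] [ 0.01620021  0.01071884 -0.99981131]
```

```bash
python3 -m pendant '[[2,-2,1,0],[0,0,0,0],[0,0,0,0]]' 1 
python3 - <<'E'
from h import *
s=read_state(); M=R.from_quat(s["orientation"]).as_matrix()
print(M.T@(np.r_[.4658,.152,.003]-s["tcp_pos"])*1000,s["tcp_pos"],M[:,2],s["joint_positions"])
E
```

```text
time: 4.1
tcp_pos: [0.4665, 0.1521, 0.0038]
orientation: [0.979, -0.206, 0.007, -0.007]
wrist_force: [0.7, 1.0, -0.6]
width: 0.0933
[-0.62301685  0.38079079  0.74160162] [0.46651082 0.15208935 0.00375491] [ 0.01712755  0.01089399 -0.99979396] [-0.53588561  0.76407878  0.24977684  2.12699505 -0.63089527  0.30158406
 -1.73365016]
```

```bash
python3 -m pendant '[[0,0,0,0],[0,0,0,0],[0,0,0,0],[0,0,0,0],[0,0,0,0]]' 0 35
python3 -m pendant '[[0,0,0,0],[0,0,0,0]]'
python3 -m pendant '[[0,0,-8,0],[0,0,-15,0],[0,0,-20,0],[0,0,0,0]]'
python3 - <<'E'
from h import *
s=read_state(); M=R.from_quat(s["orientation"]).as_matrix()
print(s["tcp_pos"],M[:,2],np.degrees(np.arctan2(M[1,0],M[0,0])),s["width"],s["wrist_force"])
E
```

```text
time: 4.6
tcp_pos: [0.4667, 0.1524, 0.0038]
orientation: [0.979, -0.206, 0.007, -0.007]
wrist_force: [0.7, -0.2, 0.1]
width: 0.0655
time: 4.8
tcp_pos: [0.4668, 0.1524, 0.0038]
orientation: [0.979, -0.206, 0.007, -0.007]
wrist_force: [0.4, 0.3, -0.5]
width: 0.0648
time: 5.2
tcp_pos: [0.4641, 0.1512, 0.0479]
orientation: [0.979, -0.206, 0.006, -0.006]
wrist_force: [0.6, 0.1, -3.5]
width: 0.0652
[0.46413782 0.1511602  0.04788269] [ 0.01342325  0.00981055 -0.99986178] -23.77625153800674 0.06522783391172815 [ 0.56521425  0.10021222 -3.54973419]
```

```bash
python3 -m pendant '[[0,0,-40,0],[0,0,-40,0],[0,0,-40,0],[10,20,0,0],[18,38,0,0]]'
python3 -m pendant '[[18,38,0,0],[18,38,0,0],[18,38,0,0],[18,38,0,0],[18,38,0,0]]'
python3 -m pendant '[[12,25,0,0],[0,0,0,-8],[0,0,0,-8],[0,0,0,-8],[0,0,0,-8]]'
python3 -m pendant '[[0,0,0,-8],[0,0,0,-8],[0,0,0,-6],[0,0,0,0]]'
python3 - <<'E'
from h import *
c=cam("wrist","w3");s=read_state(); M=R.from_quat(s["orientation"]).as_matrix()
print(s["tcp_pos"],M[:,2],np.degrees(np.arctan2(M[1,0],M[0,0])),s["width"],s["joint_positions"])
E
```

```text
time: 5.7
tcp_pos: [0.4625, 0.091, 0.1683]
orientation: [0.98, -0.199, 0.003, -0.006]
wrist_force: [-0.2, -0.5, -4.1]
width: 0.0649
time: 6.2
tcp_pos: [0.4694, -0.1233, 0.1635]
orientation: [0.981, -0.195, 0.001, -0.007]
wrist_force: [0.3, -0.3, -3.7]
width: 0.0652
time: 6.7
tcp_pos: [0.4669, -0.1609, 0.1594]
orientation: [0.996, 0.086, 0.0, -0.004]
wrist_force: [0.3, -0.1, -2.9]
width: 0.0652
time: 7.1
tcp_pos: [0.4641, -0.1597, 0.1562]
orientation: [0.959, 0.283, -0.001, -0.007]
wrist_force: [0.6, -0.2, -3.2]
width: 0.0653
[ 0.46398126 -0.15975729  0.15619783] [-0.00610321  0.0118331  -0.99991136] 32.69937977172133 0.06494047864124748 [ 0.12593544  0.48820404  0.22275109  2.00156202 -0.18049372  0.67971815
 -0.53467684]
```

View pics/w3.png

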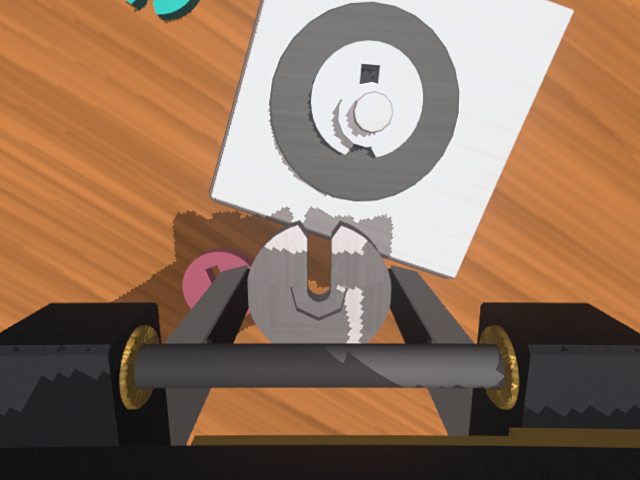

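The wrist picture shows the spare held with its slot straight ahead, slot end (318,297). The lower disc is around (367,98), its slot's square end (370,73), its mouth near (363,152), and the stem head at (374,112). I'll measure those in the world.

```bash
python3 - <<'E'
from h import *
c=load("w3");im=cv2.imread("pics/w3.png")
hsv=cv2.cvtColor(im,cv2.COLOR_BGR2HSV)
# lower disc: bright area inside foot
m=((hsv[:,:,2]>150)&(hsv[:,:,1]<60)).astype(np.uint8)*255; b=np.zeros_like(m); b[35:165,300:430]=m[35:165,300:430]
k=max(cv2.findContours(b,cv2.RETR_EXTERNAL,cv2.CHAIN_APPROX_NONE)[0],key=cv2.contourArea)
P=ray(c,k[:,0]+0.,.089)[:,:2]; (x,y),r=cv2.minEnclosingCircle((P*1000).astype(np.float32)); print("lower",x,y,r)
print("foot?",ray(c,[[365,101]],.075))
e=ray(c,[[370,65],[361,66],[380,66],[354,146],[375,157]],.089);print("slot end",e)
print("head",ray(c,[[374,112]],.130), "bright",hsv[112,374])
z=cv2.resize(im[40:170,290:450],(800,650),interpolation=cv2.INTER_NEAREST)[:600]; cv2.imwrite("pics/z3.png",z)
E
```

```text
lower 554.2391357421875 -135.1808319091797 33.31637191772461
foot? [[ 0.5558235 -0.134829   0.075    ]]
slot end [[ 0.57174725 -0.1256975   0.089     ]
 [ 0.56849541 -0.12160544  0.089     ]
 [ 0.57442198 -0.13088639  0.089     ]
 [ 0.52888176 -0.14350533  0.089     ]
 [ 0.5304033  -0.15797173  0.089     ]]
head [[ 0.54638974 -0.14002715  0.13      ]] bright [102   5 241]
```

View pics/z3.png

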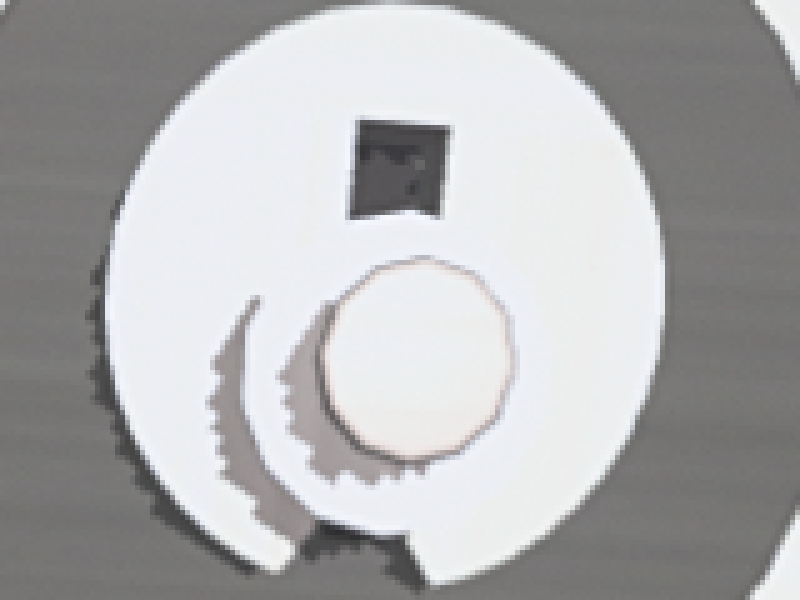

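```bash
cat > rel.py <<'E'
from h import *
def tgt(back,z,stem=(.5464,-.1400),yaw=27.5,off=(0.,0.)):
    s=read_state(); M=R.from_quat(s["orientation"]).as_matrix(); y=np.degrees(np.arctan2(M[1,0],M[0,0]))
    u=np.array([np.cos(np.radians(yaw)),np.sin(np.radians(yaw))])
    T=np.r_[np.array(stem)-u*back,z]
    d=M.T@(T-s["tcp_pos"])*1000
    print("t",round(s["time"],2),"tcp",np.round(s["tcp_pos"]*1000,1),"yaw",round(y,1),"turn",round(y-yaw,1),"shift",np.round(d,1),"F",np.round(s["wrist_force"],1),"Fu",round(float(s["wrist_force"][:2]@u),1),"tool z",np.round(M[:,2],4),"w",round(s["width"]*1000,1))
E
python3 - <<'E'
from h import *
c=load("w3");im=cv2.imread("pics/w3.png")
hsv=cv2.cvtColor(im,cv2.COLOR_BGR2HSV)
# edge points on spare: front tips / slot end by hand, projected to the spare's top, shown in tool frame
s=read_state(); M=R.from_quat(s["orientation"]).as_matrix(); 
P=ray(c,[[304,224],[336,223],[307,285],[331,285],[248,283],[392,283],[318,298]],.1664)
print(np.round((P-s["tcp_pos"])@M*1000,1))
z=cv2.resize(im[210:345,235:405],(800,635),interpolation=cv2.INTER_NEAREST)[:600]; cv2.imwrite("pics/z4.png",z)
E
python3 -m pendant '[[0,0,-1,5],[0,0,0,0]]'
python3 -c "from rel import *;tgt(80,.1)" || true; python3 -c "from rel import *;tgt(.080,.115)"
```

```text
[[ 30.4  -5.6 -10.1]
 [ 30.9   8.5 -10.3]
 [  2.1  -4.4 -10.1]
 [  2.2   6.5 -10.3]
 [  2.9 -31.2  -9.8]
 [  3.4  34.1 -10.7]
 [ -4.1   0.7 -10.2]]
time: 7.35
tcp_pos: [0.4633, -0.1596, 0.1564]
orientation: [0.972, 0.236, -0.002, -0.007]
wrist_force: [0.1, -0.5, -3.7]
width: 0.065
t 7.35 tcp [ 463.3 -159.6  156.4] yaw 27.3 turn -0.2 shift [-79916.3    355.     129.5] F [ 0.1 -0.5 -3.7] Fu -0.1 tool z [-0.0075  0.0125 -0.9999] w 65.0
t 7.35 tcp [ 463.3 -159.6  156.4] yaw 27.3 turn -0.2 shift [ 2.9 21.6 41.1] F [ 0.1 -0.5 -3.7] Fu -0.1 tool z [-0.0075  0.0125 -0.9999] w 65.0
```

View pics/z4.png

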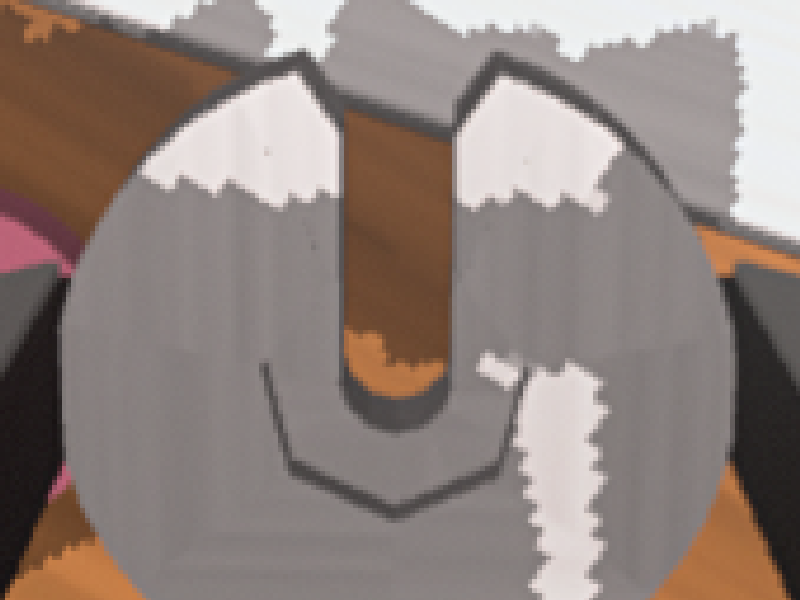

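```bash
sed -i 's/stem=(.5464,-.1400)/stem=(.5461,-.1386)/' rel.py
python3 -m pendant '[[1,10,9,0],[1,9,10,0],[1,1,10,0],[0,0,9,0],[0,0,0,0]]'
python3 -c "
from rel import *;tgt(.075,.100)
cam('wrist','w4');im=cv2.imread('pics/w4.png');cv2.imwrite('pics/z5.png',cv2.resize(im[20:345,190:510],(590,600),interpolation=cv2.INTER_CUBIC))"
```

```text
time: 7.85
tcp_pos: [0.4756, -0.177, 0.1132]
orientation: [0.972, 0.236, -0.003, -0.007]
wrist_force: [-0.1, -0.8, -3.0]
width: 0.0651
t 7.85 tcp [ 475.6 -177.   113.2] yaw 27.4 turn -0.1 shift [ 5.3 -1.3 13.2] F [-0.1 -0.8 -3. ] Fu -0.4 tool z [-0.0092  0.0124 -0.9999] w 65.1
```

View pics/z5.png

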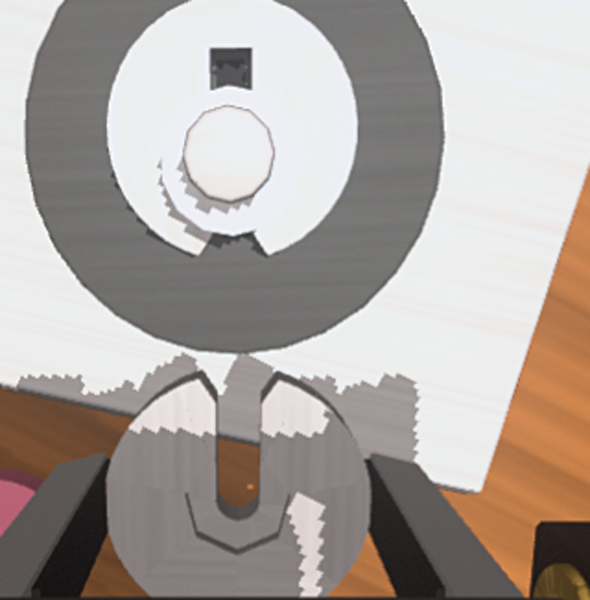

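Head at (314,103), spare's slot axis at col 319, lower's slot square at (315,57); everything is nearly in line. I'm computing the relative offset in the tool frame.

```bash
python3 - <<'E'
from h import *
c=load("w4"); s=read_state(); M=R.from_quat(s["orientation"]).as_matrix()
im=cv2.imread("pics/w4.png"); zt=s["tcp_pos"][2]+.0102
f=lambda u,v:[190+u/1.844,20+v/1.846]
g=lambda p,z:np.round((ray(c,[f(*q) for q in p],z)-s["tcp_pos"])@M*1000,1)
print("stem",g([(229,153),(185,153),(274,153),(229,104),(229,202)],.130))
print("slot edges",g([(217,430),(260,430),(217,490),(259,490)],zt),"tips",g([(205,375),(277,375)],zt),"rim",g([(107,500),(370,500)],zt))
print("lower slot end",g([(210,47),(252,47)],.089))
E
```

```text
stem [[ 79.9  -0.9 -16.4]
 [ 79.9 -10.2 -16.3]
 [ 79.9   8.7 -16.5]
 [ 89.6  -0.8 -16.4]
 [ 69.9  -0.9 -16.4]]
slot edges [[ 17.2  -4.  -10.2]
 [ 17.3   6.4 -10.3]
 [  1.9  -4.1 -10.1]
 [  2.    6.2 -10.3]] tips [[ 30.7  -6.8 -10.2]
 [ 30.8  10.3 -10.4]] rim [[ -0.8 -31.3  -9.7]
 [ -0.4  33.5 -10.7]]
lower slot end [[109.6  -6.2  24.6]
 [109.5   4.6  24.5]]
```

```bash
python3 - <<'E'
from h import *
s=read_state(); M=R.from_quat(s["orientation"]).as_matrix(); print(s["tcp_pos"]+M@[.0804,-.002,-.0164])
E
python3 -m pendant '[[3,-2,6,0],[2,0,5,0],[0,0,1,0],[0,0,0,0]]'
python3 -c "
from rel import *;st=(.5463,-.1379)
tgt(.075,.098)"
```

```text
[ 0.54643808 -0.13858058  0.13002401]
time: 8.3
tcp_pos: [0.4798, -0.1719, 0.1012]
orientation: [0.972, 0.237, -0.002, -0.007]
wrist_force: [0.5, -0.8, -2.5]
width: 0.0654
t 8.3 tcp [ 479.8 -171.9  101.2] yaw 27.4 turn -0.1 shift [-0.9  1.1  3.1] F [ 0.5 -0.8 -2.5] Fu 0.1 tool z [-0.0078  0.0125 -0.9999] w 65.4
```

```bash
sed -i 's/stem=(.5461,-.1386)/stem=(.5464,-.1386)/' rel.py
python3 -m pendant '[[0,1,3,0],[0,0,2,0],[0,0,0,0],[0,0,0,0]]'
python3 -c "from rel import *;tgt(.062,.0945)"
```

```text
time: 8.7
tcp_pos: [0.4807, -0.1729, 0.0963]
orientation: [0.971, 0.237, -0.002, -0.007]
wrist_force: [-0.2, 0.0, -3.1]
width: 0.0651
t 8.7 tcp [ 480.7 -172.9   96.3] yaw 27.4 turn -0.1 shift [12.1 -0.1  1.8] F [-0.2  0.  -3.1] Fu -0.1 tool z [-0.0066  0.0121 -0.9999] w 65.1
```

```bash
python3 -m pendant '[[4,0,0,0],[4,0,0,0],[4,0,0,0],[0,0,0,0],[0,0,0,0]]'
python3 -c "from rel import *;tgt(.055,.0942)"
```

```text
time: 9.2
tcp_pos: [0.493, -0.1668, 0.0966]
orientation: [0.971, 0.237, -0.001, -0.006]
wrist_force: [-0.3, -0.8, -3.2]
width: 0.0651
t 9.2 tcp [ 493.  -166.8   96.6] yaw 27.4 turn -0.1 shift [ 5.4 -0.3  2.4] F [-0.3 -0.8 -3.2] Fu -0.7 tool z [-0.0056  0.012  -0.9999] w 65.1
```

```bash
python3 -m pendant '[[0,0,2,0],[0,0,0,0]]'
python3 -c "from rel import *;tgt(.05,.0942)"
python3 -m pendant '[[3,0,0.3,0],[3,0,0,0],[0,0,0,0],[0,0,0,0]]'
python3 -c "from rel import *;tgt(.05,.0942)"
```

```text
time: 9.4
tcp_pos: [0.4928, -0.1667, 0.0944]
orientation: [0.971, 0.237, -0.001, -0.007]
wrist_force: [0.3, -0.7, -3.4]
width: 0.0652
t 9.4 tcp [ 492.8 -166.7   94.4] yaw 27.4 turn -0.1 shift [10.5 -0.2  0.2] F [ 0.3 -0.7 -3.4] Fu -0.1 tool z [-0.0058  0.012  -0.9999] w 65.2
time: 9.8
tcp_pos: [0.4984, -0.1638, 0.0939]
orientation: [0.971, 0.237, -0.002, -0.007]
wrist_force: [-0.7, -0.5, -2.3]
width: 0.0649
t 9.8 tcp [ 498.4 -163.8   93.9] yaw 27.4 turn -0.1 shift [ 4.2 -0.2 -0.3] F [-0.7 -0.5 -2.3] Fu -0.8 tool z [-0.0061  0.0121 -0.9999] w 64.9
```

```bash
python3 -m pendant '[[3,0,0,0],[3,0,0,0],[0,0,0,0]]'
python3 -c "from rel import *;tgt(.044,.0939)"
python3 -m pendant '[[3,0,0,0],[0,0,0,0]]'
python3 -c "from rel import *;tgt(.040,.0939)"
```

```text
time: 10.1
tcp_pos: [0.5043, -0.1608, 0.094]
orientation: [0.971, 0.237, -0.001, -0.007]
wrist_force: [0.2, -0.1, -2.6]
width: 0.065
t 10.1 tcp [ 504.3 -160.8   94. ] yaw 27.4 turn -0.1 shift [ 3.6 -0.2  0.1] F [ 0.2 -0.1 -2.6] Fu 0.1 tool z [-0.0059  0.0121 -0.9999] w 65.0
time: 10.3
tcp_pos: [0.5073, -0.1592, 0.094]
orientation: [0.971, 0.237, -0.001, -0.007]
wrist_force: [0.2, 0.2, -3.4]
width: 0.0652
t 10.3 tcp [ 507.3 -159.2   94. ] yaw 27.4 turn -0.1 shift [ 4.2 -0.2  0.1] F [ 0.2  0.2 -3.4] Fu 0.3 tool z [-0.0058  0.0121 -0.9999] w 65.2
```

```bash
for i in 1; do python3 -m pendant '[[2,0,0,0]]' >/dev/null; python3 -c "from rel import *;tgt(.040,.0939)"; python3 -m pendant '[[2,0,0,0]]'>/dev/null;  python3 -c "from rel import *;tgt(.040,.0939)"; python3 -m pendant '[[2,0,0,0]]'>/dev/null;  python3 -c "from rel import *;tgt(.036,.0939)"; done
```

```text
t 10.4 tcp [ 508.8 -158.4   94. ] yaw 27.4 turn -0.1 shift [ 2.5 -0.2  0.1] F [-0.3  0.2 -3.3] Fu -0.1 tool z [-0.0063  0.012  -0.9999] w 65.1
t 10.5 tcp [ 510.3 -157.4   93.9] yaw 27.4 turn -0.1 shift [ 0.7 -0.  -0. ] F [-0.9 -0.4 -3.4] Fu -0.9 tool z [-0.007   0.0121 -0.9999] w 64.7
t 10.6 tcp [ 511.3 -156.5   93.6] yaw 27.4 turn -0.1 shift [ 3.4  0.3 -0.3] F [-1.8 -0.4 -4.7] Fu -1.8 tool z [-0.0087  0.0122 -0.9999] w 65.3
```

```bash
python3 -m pendant '[[2,0,-0.3,0]]' >/dev/null; python3 -c "from rel import *;tgt(.036,.0939)"; python3 -m pendant '[[2,0,-0.3,0]]'>/dev/null;  python3 -c "from rel import *;tgt(.034,.0939)"; python3 -m pendant '[[2,0,-0.3,0]]'>/dev/null;  python3 -c "from rel import *;tgt(.032,.0939)"
```

```text
t 10.7 tcp [ 512.  -155.8   93.6] yaw 27.4 turn -0.1 shift [ 2.4  0.6 -0.4] F [-2.6 -2.2 -4. ] Fu -3.4 tool z [-0.0109  0.0121 -0.9999] w 65.0
t 10.8 tcp [ 512.5 -155.4   93.5] yaw 27.4 turn -0.1 shift [ 3.8  0.7 -0.4] F [-3.4 -1.9 -4.2] Fu -3.9 tool z [-0.0134  0.0118 -0.9998] w 65.4
t 10.9 tcp [ 513.2 -155.    93.5] yaw 27.3 turn -0.2 shift [ 5.   0.8 -0.4] F [-3.2 -2.9 -3.9] Fu -4.2 tool z [-0.0156  0.0115 -0.9998] w 64.9
```

```bash
python3 -m pendant '[[3,0.6,-0.8,0]]' >/dev/null; python3 -c "from rel import *;tgt(.034,.0939)"; python3 -m pendant '[[3,0.4,-0.8,0]]'>/dev/null;  python3 -c "from rel import *;tgt(.032,.0939)"; python3 -m pendant '[[3,0,-0.5,0]]'>/dev/null;  python3 -c "from rel import *;tgt(.030,.0939)"
```

```text
t 11.0 tcp [ 515.1 -154.2   94. ] yaw 27.3 turn -0.2 shift [1.  0.6 0. ] F [-3.  -2.  -5.9] Fu -3.5 tool z [-0.0178  0.0118 -0.9998] w 64.7
t 11.1 tcp [ 517.4 -153.    94.5] yaw 27.3 turn -0.2 shift [0.4 0.6 0.6] F [-3.6 -1.8 -5.7] Fu -4.0 tool z [-0.0193  0.0121 -0.9997] w 65.0
t 11.2 tcp [ 519.8 -151.6   94.8] yaw 27.3 turn -0.2 shift [-0.4  0.7  0.9] F [-2.6 -2.2 -5.8] Fu -3.3 tool z [-0.0203  0.0121 -0.9997] w 64.9
```

```bash
python3 -m pendant '[[2.5,0.5,0,0]]' >/dev/null; python3 -c "from rel import *;tgt(.030,.0945)"; python3 -m pendant '[[2.5,0.5,0,0]]'>/dev/null;  python3 -c "from rel import *;tgt(.028,.0945)"; python3 -m pendant '[[2.5,0.3,0,0]]'>/dev/null;  python3 -c "from rel import *;tgt(.025,.0945)"
```

```text
t 11.3 tcp [ 522.7 -150.4   94.7] yaw 27.3 turn -0.2 shift [-3.6  0.5  0.2] F [-1.5  0.1 -5.6] Fu -1.3 tool z [-0.02    0.0125 -0.9997] w 65.0
t 11.4 tcp [ 526.1 -149.2   94.6] yaw 27.3 turn -0.2 shift [-5.1 -0.   0.2] F [-1.7 -1.2 -6.5] Fu -2.1 tool z [-0.0189  0.0128 -0.9997] w 65.1
t 11.5 tcp [ 529.3 -147.9   94.7] yaw 27.3 turn -0.2 shift [-5.6 -0.3  0.2] F [-2.2 -0.4 -6. ] Fu -2.2 tool z [-0.018   0.013  -0.9998] w 64.8
```

```bash
python3 -m pendant '[[2,0,0,0],[2,0,0,0]]' >/dev/null; python3 -c "from rel import *;tgt(.010,.0945)"; python3 -m pendant '[[1.5,0,0,0],[0,0,0,0]]'>/dev/null;  python3 -c "from rel import *;tgt(.005,.0945)"
```

```text
t 11.7 tcp [ 534.2 -145.5   94.7] yaw 27.4 turn -0.1 shift [ 4.1 -0.5  0.2] F [-2.  -0.9 -6.3] Fu -2.2 tool z [-0.0165  0.013  -0.9998] w 65.2
t 11.9 tcp [ 536.3 -144.5   94.7] yaw 27.4 turn -0.1 shift [ 6.7 -0.5  0.2] F [-1.7 -0.  -5. ] Fu -1.5 tool z [-0.0157  0.0131 -0.9998] w 64.8
```

```bash
python3 -m pendant '[[1.5,0,0,0],[1.5,0,0,0],[1.5,0,0,0]]' >/dev/null; python3 -c "from rel import *;tgt(.0,.0945)"; python3 -m pendant '[[1.5,0,0,0]]'>/dev/null;  python3 -c "from rel import *;tgt(.0,.0945)"; python3 -m pendant '[[1.5,0,0,0]]'>/dev/null;  python3 -c "from rel import *;tgt(.0,.0945)"
```

```text
t 12.2 tcp [ 540.2 -142.6   94.7] yaw 27.4 turn -0.1 shift [ 7.4 -0.7  0.1] F [-2.3 -0.8 -6.2] Fu -2.4 tool z [-0.016   0.0129 -0.9998] w 65.2
t 12.3 tcp [ 541.7 -141.8   94.7] yaw 27.4 turn -0.1 shift [ 5.7 -0.7  0.2] F [-1.2  0.5 -6.6] Fu -0.9 tool z [-0.0159  0.013  -0.9998] w 65.2
t 12.4 tcp [ 543.4 -140.7   94.7] yaw 27.4 turn -0.1 shift [ 3.6 -0.5  0.2] F [-0.8  0.2 -6. ] Fu -0.6 tool z [-0.0154  0.0134 -0.9998] w 65.1
```

```bash
python3 -m pendant '[[1,0,0,0]]' >/dev/null; python3 -c "from rel import *;tgt(.0,.0945)"; python3 -m pendant '[[1,0,0,0]]'>/dev/null;  python3 -c "from rel import *;tgt(.0,.0945)"; python3 -m pendant '[[0.8,0,0,0]]'>/dev/null;  python3 -c "from rel import *;tgt(.0,.0945)"
```

```text
t 12.5 tcp [ 545.  -139.6   94.8] yaw 27.4 turn -0.1 shift [ 1.7 -0.2  0.3] F [-0.3 -0.3 -5.7] Fu -0.4 tool z [-0.0146  0.014  -0.9998] w 65.1
t 12.6 tcp [ 546.4 -138.6   94.9] yaw 27.4 turn -0.1 shift [ 0.1 -0.   0.4] F [-0.8  0.7 -5.9] Fu -0.4 tool z [-0.014   0.0143 -0.9998] w 65.0
t 12.7 tcp [ 547.2 -138.1   94.9] yaw 27.4 turn -0.1 shift [-0.9  0.1  0.4] F [-2.  -0.9 -5.6] Fu -2.2 tool z [-0.014   0.0144 -0.9998] w 65.1
```

```bash
python3 -m pendant '[[0,0,0,0],[0,0,0,0]]' >/dev/null; python3 -c "from rel import *;tgt(-.001,.0932)"; python3 -m pendant '[[0,0,1,0],[0,0,0,0]]'>/dev/null;  python3 -c "from rel import *;tgt(-.001,.0932)"
```

```text
t 12.9 tcp [ 547.2 -138.1   94.9] yaw 27.4 turn -0.1 shift [0.  0.1 1.7] F [-0.9  0.3 -6.1] Fu -0.6 tool z [-0.014   0.0143 -0.9998] w 65.0
t 13.1 tcp [ 547.2 -138.    93.9] yaw 27.4 turn -0.1 shift [-0.   0.1  0.7] F [-1.3  0.5 -6. ] Fu -1.0 tool z [-0.0138  0.0144 -0.9998] w 64.7
```

```bash
python3 -m pendant '[[0.4,0,0.4,0],[0,0,0,0]]' >/dev/null; python3 -c "from rel import *;tgt(-.001,.0932)"; python3 -m pendant '[[0.4,0,0.4,0],[0,0,0,0]]'>/dev/null;  python3 -c "from rel import *;tgt(-.001,.0932)"
python3 -c "
from h import *
cam('scene','s5');cam('side','d5');cam('wrist','w5')
A=cv2.imread('pics/s5.png')[205:285,255:355];B=cv2.imread('pics/d5.png')[190:250,295:375];C=cv2.imread('pics/w5.png')[170:345,200:440]
r=lambda c:cv2.resize(c,(400,300),interpolation=cv2.INTER_CUBIC)
cv2.imwrite('pics/z6.png',np.vstack([np.hstack([r(A),r(B)]),np.hstack([r(C),r(C)*0])]))"
```

```text
t 13.3 tcp [ 547.2 -138.1   93.4] yaw 27.4 turn -0.1 shift [0.  0.1 0.2] F [-0.3  0.1 -6.2] Fu -0.2 tool z [-0.0144  0.0143 -0.9998] w 65.2
t 13.5 tcp [ 547.3 -138.    93.1] yaw 27.4 turn -0.1 shift [-0.1  0.1 -0.1] F [-1.9  0.2 -4.9] Fu -1.6 tool z [-0.0148  0.0143 -0.9998] w 65.0
```

View pics/z6.png

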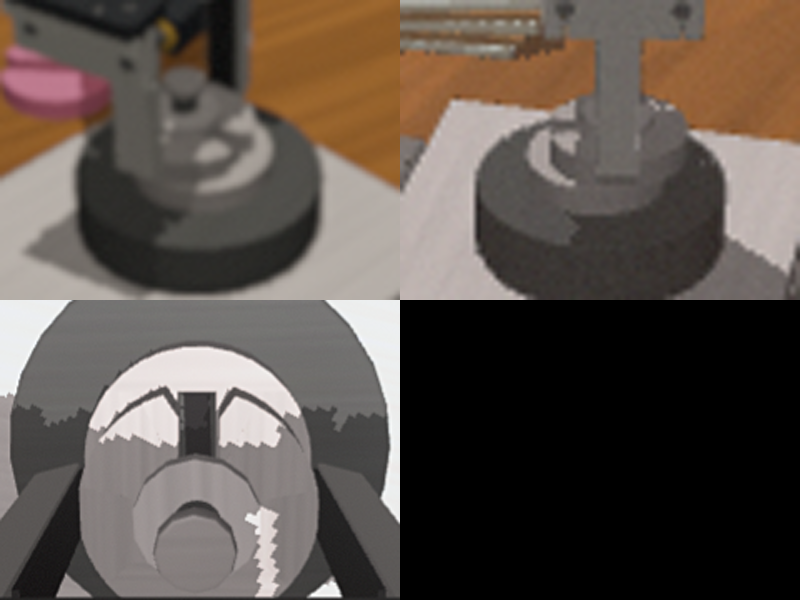

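The wrist crop shows the spare on the lower, stem and collar at its centre, both slots in line and opposite, and the collar seated. Now I'll release and rise straight up.

```bash
python3 -m pendant '[[0,0,0.2,0],[0,0,0,0],[0,0,0,0],[0,0,0,0],[0,0,0,0]]' 1
python3 -m pendant '[[0,0,0,0],[0,0,0,0]]'
python3 -m pendant '[[0,0,-5,0],[0,0,-15,0],[0,0,-30,0],[0,0,-40,0],[-20,0,-20,0]]'
python3 -m pendant '[[-30,0,0,0],[-20,0,0,0],[0,0,0,0],[0,0,0,0]]'
python3 -c "
from h import *
cam('scene','s6');cam('side','d6');cam('wrist','w6')
A=cv2.imread('pics/s6.png')[205:285,255:355];B=cv2.imread('pics/d6.png')[190:250,295:375];C=cv2.imread('pics/w6.png')[0:240,160:480]
r=lambda c:cv2.resize(c,(400,300),interpolation=cv2.INTER_CUBIC)
cv2.imwrite('pics/z7.png',np.vstack([np.hstack([r(A),r(B)]),np.hstack([r(C),r(cv2.imread('pics/s6.png'))])]))
c=load('s6');print(read_state()['wrist_force'])"
```

```text
time: 14.15
tcp_pos: [0.5528, -0.139, 0.0958]
orientation: [0.972, 0.237, -0.0, -0.006]
wrist_force: [-0.3, -0.3, -0.0]
width: 0.0938
time: 14.35
tcp_pos: [0.5533, -0.1391, 0.0961]
orientation: [0.972, 0.237, 0.0, -0.006]
wrist_force: [0.5, -0.1, 0.2]
width: 0.0942
time: 14.85
tcp_pos: [0.5352, -0.1475, 0.2073]
orientation: [0.971, 0.238, -0.003, -0.008]
wrist_force: [1.3, -0.5, 0.3]
width: 0.094
time: 15.25
tcp_pos: [0.491, -0.1732, 0.2128]
orientation: [0.971, 0.237, 0.001, -0.006]
wrist_force: [-0.3, 0.5, 0.3]
width: 0.0941
[0.14451537 0.64476039 0.78851336]
```

View pics/z7.png

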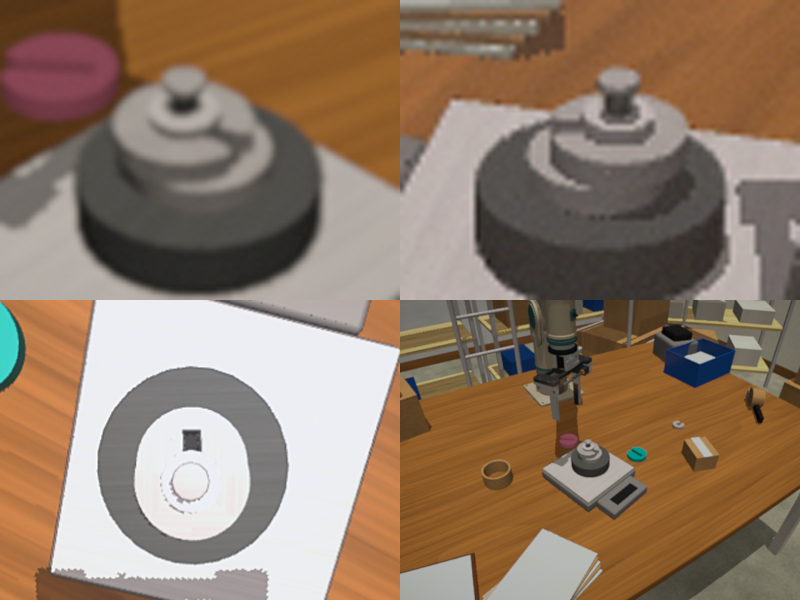

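The crops show the spare flat on the lower, collar sunk in its recess, the slots opposite, the gripper clear, and the bystanders unmoved. I'm handing in.

```bash
python3 -c "
from rig import workorder; print(workorder.finish_job())"
```

```text
the job is handed in; nothing more can be done
None
```

The large loose weight is on the holder, on top of the lower weight, and the job is handed in; no verdict was reported. I gripped it by the rim across its slot and slid it in about 1 mm above the lower weight. I stopped when the slot end met the stem, then lowered it, let go and backed off.

- **Forces:** the wrist force along the push peaked at about 4 N while wedging the collar. It fell off near the centre, where I expected the collar to drop, and was about 2 N at the stem.
- **Last pictures:** the weight lies flat with the collar sunk in its recess. The slots are in line and opposite, the holder shows no visible shift, and the small weight, tape roll and carton look unmoved. The gripper is clear, at about 0 N.
- **Not measured directly:** I judged the collar height and any small shift of the lower weight only by eye and by feel.
- **Disagreements:**
  - The wrist camera read about 1.2 mm to one side, which I corrected by measuring the stem and the slot in the same picture.
  - The tool tilted by about 0.02 rad during the push.
  - The tool moved about 5 mm forward (6 mm at most) as the fingers opened; the weight stayed seated in the last pictures.

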